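Find and hold the heavy side of a sealed scanner rotor

TASK

Before moving the rotor, press the zero button on the small readout box fully down and let it come back up. Then take the crank handle of the sealed rotor on the balancing stand, crank the rotor round through one full turn, either way, to feel which side is heavy, and bring the heavy side straight down. Finish there at rest, still holding the crank handle in the gripper, and leave the other optics on the breadboard where they stand.

Things in the scene. Friction and masses are not known exactly. Their poses are not given: they have to be found in the camera images.
- zero_top (a point): centre of the top face of the zero button: a round metal push button, 26 mm across, in a black collar on the robot's side of the lid of a grey readout box (100 x 70 x 45 mm, fixed, with a small dark display on the lid). It is pressed straight down, 6 mm travel, on a spring; fully down takes 5 N
- zero (a joint): travel of the zero button in m: 0 up, 0.006 fully down
- balancer: fixed aluminium balancing stand: foot 120 x 100 mm, 12 mm thick, and an upright bearing block behind the rotor, all below 175 mm. Origin on the underside, z up. The rotor's axis is level, 130 mm above the surface, along the stand's own x axis; the crank handle sticks out from the rotor's face towards the stand's -x
- crank_axis (a point): point on the rotor's axis, 130 mm above the surface, abreast of the middle of the crank handle: centre of the 30 mm radius circle that the handle's middle travels, in the upright plane across the stand's x axis. The space around, before and below is free
- crank_grip: brass crank handle: a round sleeve 14 mm in diameter, 60 mm long, level along the stand's x axis, spinning freely on its pin, so a gripper may keep its own direction while it cranks. Origin at the sleeve's middle, 42 mm out from the rotor's face; its y and z axes turn with the sleeve
- rotor_hub (a point): centre of the front face of the rotor: a sealed steel drum 84 mm across, 54 mm thick. A heavy insert (0.5 to 0.7 kg, 27 mm off the axis) is shut in it unseen, at an unknown angle from the handle. Bearing drag (7 N at the handle) keeps it where it is left; the heavy side adds 5 to 6 N when rising through level, takes as much off when sinking. Comparing both ways of turning cancels the drag
- rotor (a joint): angle of the rotor in rad, unwrapped, endless: 0 has the crank handle straight above the axis, growing by the right-hand rule about the stand's +x axis, so the handle's middle is 30 mm x sin(angle) towards the stand's -y and 30 mm x cos(angle) above the axis
- post_a: bystander: stainless steel post on a round foot 38 mm across, 55 mm high, loose; origin under its foot
- post_b: bystander: stainless steel post on a round foot 38 mm across, 75 mm high, loose; origin under its foot
- lens_tube: bystander: grey plastic lens tube, 31 mm across, 45 mm high, standing open end up, loose; origin under its centre
- iris: bystander: squat black iris diaphragm, ring 44 mm across upright on a 30 x 46 mm foot, 63 mm high, loose; origin under its foot
- mirror_mount: bystander: brass kinematic mirror mount, 44 mm wide, 54 mm high, loose; origin under its foot
- mirror_stand: bystander: slotted steel stand, 40 x 50 mm, holding a round silver mirror 51 mm across upright, 63 mm high, loose; origin under its foot
- brass_knob: bystander: knurled brass adjuster knob, 26 mm across, 26 mm high, loose; origin under its centre
Not all that is in view belongs to the job. What is shaped like the balancer but blue is not meant. There is more than one size of the part that bears zero_top; the job needs the larger.

How it is judged:
By the outcome, as a careful person would: the job done as asked, in the order asked, and still so for the second after the job is handed in, while the arm keeps its last pose, push and grip.
It also fails if it takes over 72 s, if anything falls off the work surface, if the arm or the gripper's body presses on something with over 40 N, if the wrist force passes 120 N, or if a joint passes its speed limit or range.

ROBOT

A 7-joint arm with a two-finger parallel gripper is mounted at the origin on the work surface. World frame = base frame: x ahead of the robot, y to its left, z up, the work surface at z = 0. Lengths are in m, angles in degrees, forces in N, time in s.
With the tool pointing down it reaches from about 0.4 to 0.9 m from the base axis. Payload 5.5 kg.
Tool frame: the origin (TCP) lies on the centre line of the jaws, within the pads' length; the fingertips stand 8 mm ahead of it and the grasp point (between the pads) lies 11 mm behind it; z points along the fingers, y is the direction in which the jaws open and shut (so a half turn about z gives the same grasp; the last joint's range is limited). The gripper opens to 85 mm and grips with 20 to 120 N. Pads are 22 mm wide; open, the fingers measure 114 mm over their backs; the gripper's body (76 mm by 85 mm) begins 54 mm behind the grasp point. The pads swing forward as they close: fully open they stand 13 mm farther back than shut.
Start: joints at [-49.378, 28.699, -24.465, 88.831, 12.651, 65.22, -12.049], TCP at [0.28, 0.586, 0.239] pointing down, gripper open.
Joint ranges: [-164.97, 164.97], [-17.58, 116.51], [-87.97, 89.64], [11.32, 138.91], [-80.73, 260.73], [10.89, 115.49], [-147.41, 147.41]. Speed limits (degrees/s): [147.25, 147.25, 180, 180, 180, 180, 180].

INTERFACE

Orientations are given as [roll, pitch, yaw] about the fixed x, y, z axes, in that order (R = Rz(yaw) Ry(pitch) Rx(roll)).
In Python, from station import r gives the robot as it stands. The module is installed in compiled form; this text tells all that it offers.
- The arm moves only by the tool play_rows, never from a script. Its arguments are lists of equal length, an entry for each row: "slide": the shift along the world's x, y, z in mm, a list of three; "yaw": the turn about the world's z in rad. In form: {"slide": [[x, y, z], ...], "yaw": [yaw, ...]}. A call has 1 to 20 rows; each row shifts and turns the commanded pose from where the row before left it; what a row does not reach is not made up. A row lasts 1/10 s, in which the tool goes at most 50 mm and 8.59 degrees, less where a joint would pass 70% of its speed; a pose out of reach is approached as far as the arm can. A call is refused whole if a number of a shift passes 50 or a number of a turn 0.15, either way. A call with a gripper value outside its range is refused whole. "grip" is the opening, from 0 (shut) to 1 (fully open), set as the call begins (left out, the last holds). The fingers move at their own pace and stop on an object; the grip force is fixed at half the most. Time passes only in rows, so rows that do not move let the fingers close. It gives the time, the measured TCP pose, the force and the opening at its end, in the units of the state.
- r.state(): the state, without advancing time (a new reading comes with each control period).
- r.snapshot(name): name is "scene" or "top"; returns the picture (384x512x3 uint8, red, green, blue); there is no depth.
- r.camera_params(name): a dict with "K" (3x3 intrinsics, pixels), "dist_coeffs" ([k1, k2, p1, p2, k3] as OpenCV has them; the pictures are not rectified), "extrinsics" (4x4, takes a point from camera to world coordinates). Camera axes: x right, y up, looking along -z (the intrinsics and any distortion apply to the point x, -y, -z); pixel columns grow to the right and rows downward; lengths in m; the calibration is good to about 2 mm. A picture is of the moment at which its call begins. camera_params takes no time and is no camera call.
- r.close_job(): hands the job in, once; it reports no verdict.
The state is a dict: "time": time; "qpos": joint angles; "dq": joint speeds; "tau": joint torques, N m; "tcp_pos": TCP position; "tcp_rot": TCP orientation; "contact_force": force on the tool from outside, world axes, zero at the start; "wrist_torque": the same for the moment, N m; "width": finger opening in m.
Only numpy, scipy, OpenCV 4.12 (cv2) and the standard library are available. Lean on these libraries where they do the work, as an engineer would, in place of code of your own. Each camera call takes 0.05 s, during which the arm holds its last target.

## Working session

There is one attempt and no reset: what is moved stays moved. The work goes in short steps, Python scripts to look and compute and a tool call to move; the robot and the scene stay as the last step left them, time stands still between calls to the robot, and variables do not carry over. Pictures are saved under pics/ and viewed, and the job is handed in when it is done.

Besides the shell and the picture viewer there is one more tool, called as name(argument=value, ...), one argument or row to a line, values as JSON. play_rows: Moves the arm, as the interface text tells. Its arguments: {"type":"object","properties":{"slide":{"type":"array"},"yaw":{"type":"array"},"grip":{"type":"number"}},"required":["slide","yaw"]}

```bash
mkdir -p pics; cat > h.py <<'E'
import numpy as np, cv2
from station import r
def ray(cam,u,v):
    p=r.camera_params(cam);K=np.array(p["K"]);d=np.array(p["dist_coeffs"]);T=np.array(p["extrinsics"])
    q=cv2.undistortPoints(np.array([[[u,v]]],float),K,d)[0,0]
    return T[:3,3],T[:3,:3]@np.array([q[0],-q[1],-1.0])
def onz(cam,u,v,z):
    o,d=ray(cam,u,v);return o+d*(z-o[2])/d[2]
def tri(u1,v1,u2,v2):
    o1,d1=ray("scene",u1,v1);o2,d2=ray("top",u2,v2)
    A=np.stack([d1,-d2],1);s=np.linalg.lstsq(A,o2-o1,rcond=None)[0]
    a=o1+d1*s[0];b=o2+d2*s[1];return (a+b)/2,np.linalg.norm(a-b)
def proj(cam,P):
    p=r.camera_params(cam);K=np.array(p["K"]);d=np.array(p["dist_coeffs"]);T=np.array(p["extrinsics"])
    c=(np.array(P).reshape(-1,3)-T[:3,3])@T[:3,:3]; c=c*[1,-1,-1]
    return cv2.projectPoints(c,np.zeros(3),np.zeros(3),K,d)[0][:,0]
def snap(n,f):
    im=r.snapshot(n);cv2.imwrite(f"pics/{f}_raw.png",im[:,:,::-1]);cv2.imwrite(f"pics/{f}.png",cv2.resize(im[:,:,::-1],(800,600),interpolation=cv2.INTER_CUBIC));return im
E
python3 - <<'E'
from h import *
snap("scene","s0");snap("top","t0")
for c in("scene","top"):
    p=r.camera_params(c);print(np.round(p["extrinsics"],3),np.round(p["K"],1),p["dist_coeffs"])
print(r.state())
E
```

```text
[[-0.658 -0.536  0.529  1.02 ]
 [ 0.753 -0.478  0.452  0.381]
 [ 0.011  0.696  0.718  0.843]
 [ 0.     0.     0.     1.   ]] [[415.6   0.  260.8]
 [  0.  415.6 193.5]
 [  0.    0.    1. ]] [0.02406685 0.         0.         0.         0.        ]
[[-0.007  0.976 -0.219  0.262]
 [-1.    -0.008 -0.004 -0.052]
 [-0.005  0.219  0.976  1.142]
 [ 0.     0.     0.     1.   ]] [[354.6   0.  256.5]
 [  0.  354.6 190.4]
 [  0.    0.    1. ]] [-0.05199683  0.          0.          0.          0.        ]
{'time': 0.1, 'qpos': array([-49.37843165,  28.74872177, -24.45472764,  88.88504534,
        12.65037162,  65.2207327 , -12.04703421]), 'dq': array([-0.00735112, -0.10131566, -0.12132733, -0.09563271, -0.06578189,
       -0.04492182,  0.00487236]), 'tau': array([-1.15824988e-02, -5.70812845e+01, -5.83900854e+00, -2.81747496e+01,
        1.04306455e-02,  5.60703484e-03, -1.92810870e-05]), 'tcp_pos': array([0.28002052, 0.58591124, 0.2383638 ]), 'tcp_rot': array([-1.79898770e+02, -4.14269730e-03,  1.54463792e+02]), 'contact_force': array([0.22556635, 0.15383978, 0.40109124]), 'wrist_torque': array([0.01344189, 0.0143918 , 0.07718833]), 'width': 0.08565355964844712}
```

View pics/s0.png

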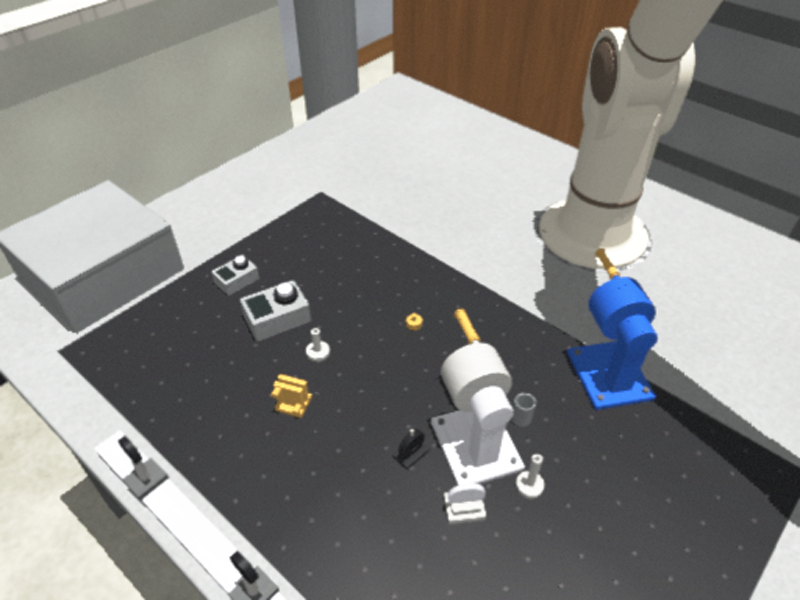

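View pics/t0.png

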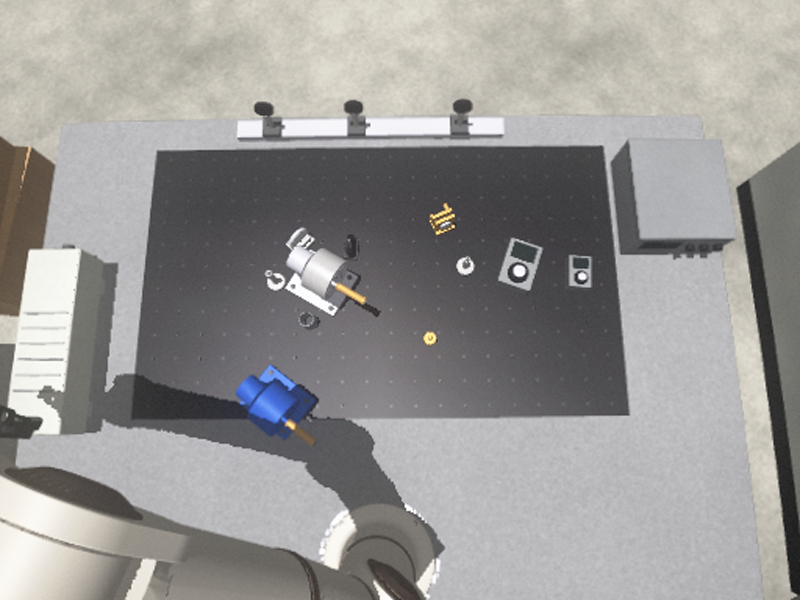

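In these pictures (800x600 pixels):
- **Readout boxes:** the larger is at scene (275,310), top (520,265). The smaller is at scene (235,272), top (580,272). The larger fits the description.
- **Balancers:** the aluminium one is at scene (475,400), top (325,275). The blue one, at scene (615,340), top (272,400), is the decoy.

I'll confirm both in enlarged crops.

```bash
python3 - <<'E'
import cv2,numpy as np
s=cv2.imread("pics/s0_raw.png");t=cv2.imread("pics/t0_raw.png")
a=cv2.resize(s[150:230,125:225],(400,320),interpolation=cv2.INTER_CUBIC)   # x4
b=cv2.resize(t[140:220,305:405],(400,320),interpolation=cv2.INTER_CUBIC)
c=cv2.resize(s[185:315,255:355],(400,520),interpolation=cv2.INTER_CUBIC)[:280]
c=cv2.resize(s[190:260,265:365],(400,280),interpolation=cv2.INTER_CUBIC)
d=cv2.resize(t[145:215,160:260],(400,280),interpolation=cv2.INTER_CUBIC)
cv2.imwrite("pics/crop0.png",np.vstack([np.hstack([a,b]),np.hstack([c,d])]))
E
```

```text
(no output)
```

View pics/crop0.png

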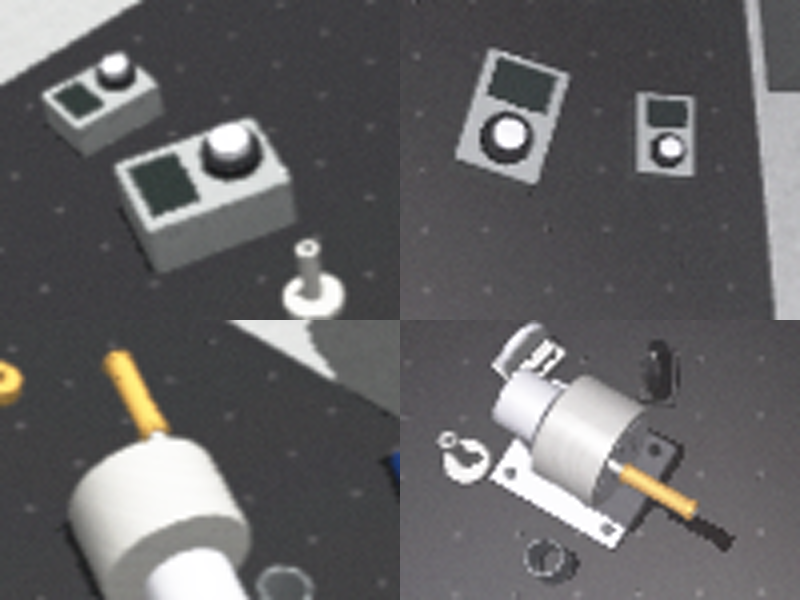

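```bash
cat > m.py <<'E'
from h import *
def brass(im,box):
    x0,y0,x1,y1=box;h=cv2.cvtColor(im,cv2.COLOR_BGR2HSV)
    m=cv2.inRange(h,(10,90,60),(32,255,255));k=np.zeros_like(m);k[y0:y1,x0:x1]=m[y0:y1,x0:x1]
    ys,xs=np.nonzero(k);P=np.stack([xs,ys],1).astype(float);c=P.mean(0)
    rc=cv2.minAreaRect(P.astype(np.float32))
    u,sv,vt=np.linalg.svd(P-c,full_matrices=False);d=vt[0];t=(P-c)@d
    mid=c+d*(t.max()+t.min())/2
    return len(P),c,mid,c+d*(t.min()-.5),c+d*(t.max()+.5)
E
python3 - <<'E'
from m import *
s=cv2.imread("pics/s0_raw.png");t=cv2.imread("pics/t0_raw.png")
a=brass(s,(285,190,312,222));b=brass(t,(208,175,248,205))
print(a);print(b)
for i in(1,2):print(tri(*a[i],*b[i]))
for i,j in((3,3),(4,4),(3,4),(4,3)):print(i,j,tri(*a[i],*b[j]))
# white button
for im,(x0,y0,x1,y1) in((s,(170,175,195,195)),(t,(322,162,344,185))):
    g=im[y0:y1,x0:x1].min(2)
    print(g)
E
```

```text
(167, array([298.25748503, 207.86826347]), array([298.38607746, 208.1050195 ]), array([292.45448537, 197.18415801]), array([304.31766956, 219.02588099]))
(95, array([224.10526316, 187.36842105]), array([224.08420038, 187.35609684]), array([214.85974553, 181.95869908]), array([233.30865524, 192.75349459]))
(array([0.49287471, 0.04277379, 0.15878698]), np.float64(0.002366304535320453))
(array([0.49294253, 0.04302568, 0.15828515]), np.float64(0.0020338750678385482))
3 3 (array([0.50532607, 0.05109101, 0.20589294]), np.float64(0.032204631607702386))
4 4 (array([0.47983866, 0.03459296, 0.10809926]), np.float64(0.031068846057228636))
3 4 (array([0.47703532, 0.01524425, 0.16124705]), np.float64(0.004668624971962301))
4 3 (array([0.50897964, 0.07063121, 0.15670482]), np.float64(0.0003030320848103052))
[[ 63  62  64  62  60  62  63  64  62  62  70  79  67  61  64  64  64  62
   62  61  61  63  64  63  66]
 [ 59  66  62  63  61  62  59  63  61  62  66  63  64  62  61  62  61  60
   61  60  65  63  63  62  63]
 [ 65  62  62  62  60  62  61  61  58  63  62  64  63  65  62  61  61  62
   63  63  
[... 3245 characters left out ...]
7  83  75  58  61 111 183 183
  184 178  70  68]
 [184 188 186 180 102  47  62  59  60  58  58  57  55  53  79 152 182 187
  175 116  72  69]
 [186 187 187 185 176  68  48  56  59  61  58  58  56  61 108 187 188 189
  172  80  71  68]
 [162 172 182 184 185 183 138  55  55  55  56  54 103 185 186 185 185 184
  158  69  72  72]
 [ 78  84 123 164 173 184 185 185 183 154 186 185 186 186 186 186 187 177
  123  69  67  68]
 [ 78  81  81  76  87 128 166 177 188 185 187 182 183 183 185 182 185 175
   97  81  69  71]
 [ 78  82  82  78  79  79  74  90 127 165 177 185 183 185 185 188 182 165
   77  70  73  73]
 [ 73  76  76  77  77  78  76  75  76  78  93 129 166 179 185 183 182 155
   71  70  70  68]]
```

```bash
python3 - <<'E'
from m import *
s=cv2.imread("pics/s0_raw.png");t=cv2.imread("pics/t0_raw.png")
def cen(im,box,th):
    x0,y0,x1,y1=box;g=im[y0:y1,x0:x1].min(2);n,l,st,c=cv2.connectedComponentsWithStats((g>th).astype(np.uint8))
    for i in range(1,n):
        if st[i,4]>20: print(st[i],c[i]+[x0,y0])
cen(s,(176,181,188,189),235);cen(t,(327,168,338,179),190)
print(tri(181.8,184.5,332.4,173.2), onz("top",332.4,173.2,0.06))
c=cv2.resize(t[145:215,165:245],(800,700),interpolation=cv2.INTER_CUBIC)[:600]
cv2.imwrite("pics/c1.png",c)
c=cv2.resize(s[190:310,265:345],(533,800),interpolation=cv2.INTER_CUBIC)
cv2.imwrite("pics/c2.png",cv2.resize(s[215:315,265:345],(480,600),interpolation=cv2.INTER_CUBIC))
E
```

```text
[ 2  0  8  7 45] [181.6        184.06666667]
[ 2  2  7  7 45] [332. 173.]
(array([ 0.5586255 , -0.28896688,  0.06192046]), np.float64(0.001253942577972058)) [ 0.55874378 -0.2888652   0.06      ]
```

View pics/c1.png

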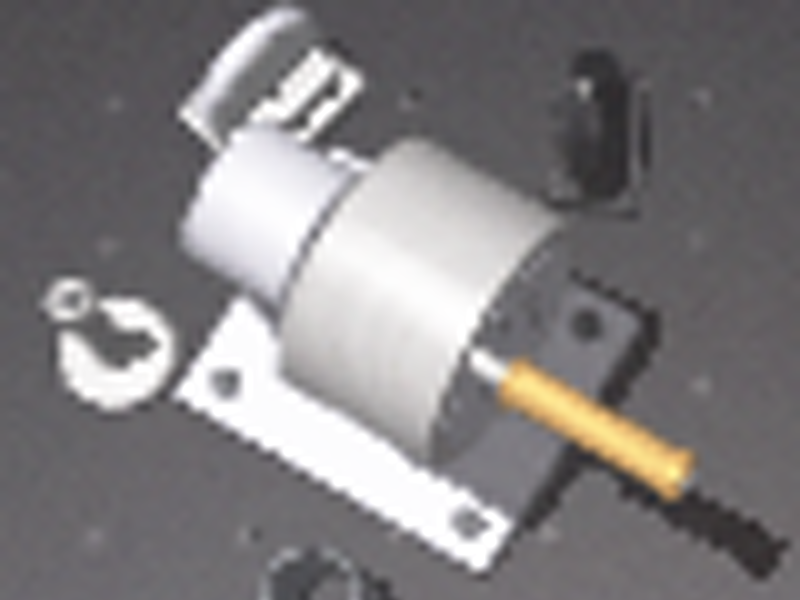

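View pics/c2.png

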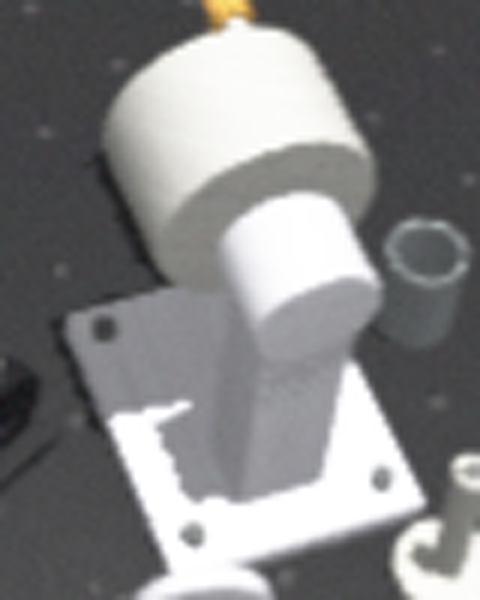

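```bash
python3 - <<'E'
from m import *
T=lambda a,b:onz("top",(a+.5)/10-.5+165,(b+.5)/10-.5+145,.012)
S=lambda a,b:onz("scene",(a+.5)/6-.5+265,(b+.5)/6-.5+215,.012)
for n,f,L in(("T",T,[(178,395),(485,572),(650,312),(225,380),(468,521),(588,322)]),("S",S,[(68,318),(180,575),(425,500),(105,327),(192,535),(381,478)])):
    P=[f(*p)[:2] for p in L];print(n,np.round(P,4).tolist())
    for i,j in((0,1),(1,2),(3,4),(4,5)):
        d=P[j]-P[i];print(np.linalg.norm(d),np.degrees(np.arctan2(d[1],d[0])))
    print("ctr",(P[0]+P[2])/2,(P[3]+P[5])/2)
E
```

```text
T [[0.539, 0.196], [0.479, 0.0935], [0.5659, 0.0407], [0.544, 0.1806], [0.4959, 0.0994], [0.5626, 0.0611]]
0.11880739184655105 -120.35303851467931
0.10170342383001678 -31.276968559008097
0.09440005840433749 -120.58327013233111
0.07691041864229536 -29.822079797987982
ctr [0.55244361 0.11834321] [0.55330186 0.12088079]
S [[0.5678, 0.0459], [0.6262, 0.1474], [0.5413, 0.1971], [0.5614, 0.0595], [0.6106, 0.1408], [0.5446, 0.1795]]
0.11706395569700967 60.05998646696253
0.09840212639124579 149.63931927258972
0.09497701684424567 58.80650081553732
0.07649469364161911 149.5829349918234
ctr [0.554565   0.12150095] [0.55297166 0.11951915]
```

play_rows(
  slide=[
    [8,-24,2],
    [8,-24,2],
    [8,-24,2],
    [8,-24,2],
    [8,-24,2],
    [8,-24,2],
    [8,-24,2],
    [8,-24,2],
    [8,-24,2],
    [8,-24,2],
    [8,-24,0],
    [8,-24,0],
    [8,-24,0],
    [8,-24,0],
    [8,-24,0],
    [8,-24,0],
    [8,-24,0],
    [8,-24,0],
  ],
  yaw=[-0.08,-0.08,-0.08,-0.08,-0.08,-0.08,-0.08,-0.08,-0.08,-0.08,-0.08,-0.08,-0.08,-0.08,-0.08,-0.08,-0.08,-0.08],
  grip=0,
)

```text
time: 1.9
tcp_pos: [0.4248, 0.1525, 0.2593]
tcp_rot: [180.0, -0.0, 71.6]
contact_force: [-0.6, 0.4, -0.1]
width: 0.0001
```

```bash
python3 -c "
from h import *
s=r.state()
for k in('time','qpos','tcp_pos','tcp_rot','contact_force','width'):print(k,np.round(s[k],4))"
```

```text
time 1.9
qpos [-22.0626   5.1808  -1.1542 115.4246   0.1205  59.3894 -41.7019]
tcp_pos [0.4248 0.1525 0.2593]
tcp_rot [ 1.799955e+02 -4.600000e-03  7.157160e+01]
contact_force [-0.5838  0.4469 -0.1148]
width 0.0001
```

play_rows(
  slide=[
    [7.5,-24.5,0],
    [7.5,-24.5,0],
    [7.5,-24.5,0],
    [7.5,-24.5,0],
    [7.5,-24.5,0],
    [7.5,-24.5,0],
    [7.5,-24.5,0],
    [7.5,-24.5,0],
    [7.5,-24.5,0],
    [7.5,-24.5,0],
    [7.5,-24.5,0],
    [7.5,-24.5,0],
    [7.5,-24.5,0],
    [7.5,-24.5,-20],
    [7.5,-24.5,-30],
    [7.5,-24.5,-30],
    [7.5,-24.5,-30],
    [7,-24.5,-20],
    [0,0,0],
  ],
  yaw=[-0.0115,-0.0115,-0.0115,-0.0115,-0.0115,-0.0115,-0.0115,-0.0115,-0.0115,-0.0115,-0.0115,-0.0115,-0.0115,-0.0115,-0.0115,-0.0115,-0.0115,-0.0115,0],
)

```text
time: 3.8
tcp_pos: [0.5555, -0.2913, 0.1254]
tcp_rot: [-179.7, 0.2, 59.7]
contact_force: [-0.8, 0.7, 0.6]
width: -0.0001
```

```bash
python3 - <<'E'
from h import *
s=r.state()
for k in('time','qpos','tcp_pos','tcp_rot','contact_force','width'):print(k,np.round(s[k],4))
a=snap("scene","s1");b=snap("top","t1")
c=np.hstack([cv2.resize(a[130:230,120:220],(400,400)),cv2.resize(b[120:220,285:385],(400,400))])
cv2.imwrite("pics/c3.png",c[:,:,::-1])
E
```

```text
time 3.8
qpos [ 13.3663  32.476   15.9234  98.3677 -10.6594  50.9329   3.3567]
tcp_pos [ 0.5555 -0.2913  0.1254]
tcp_rot [-179.7355    0.2305   59.6525]
contact_force [-0.7964  0.7034  0.6055]
width -0.0001
```

View pics/c3.png

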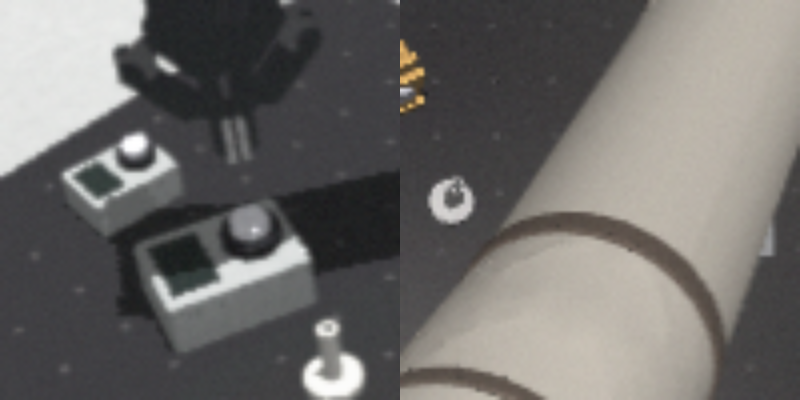

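The enlarged crop shows the closed fingertips over the larger box, with tips at crop (237,158) and button at (250,230). The small box stays clear to the left. Next I descend to just above the button.

play_rows(
  slide=[
    [3,2.5,-10],
    [0,0,-15],
    [0,0,-15],
    [0,0,-7],
    [0,0,0],
    [0,0,0],
  ],
  yaw=[0,0,0,0,0,0],
)

```text
time: 4.5
tcp_pos: [0.5616, -0.284, 0.0821]
tcp_rot: [-180.0, 0.0, 60.1]
contact_force: [-0.1, -0.1, -0.1]
width: -0.0004
```

```bash
python3 - <<'E'
from h import *
p=r.state()["tcp_pos"];print(p)
a=snap("scene","s2")
cv2.imwrite("pics/c4.png",cv2.resize(a[150:220,140:220],(640,560))[:,:,::-1])
print(proj("scene",[p-[0,0,.008],[.5586,-.289,.062]]), proj("scene",[p-[0,0,.008],[.5586,-.289,.062]])*8-[140*8,150*8])
E
```

```text
[ 0.56164286 -0.28396733  0.08211971]
[[181.8480933  182.76376548]
 [182.02528181 184.5359472 ]] [[334.78474642 262.11012381]
 [336.2022545  276.28757756]]
```

View pics/c4.png

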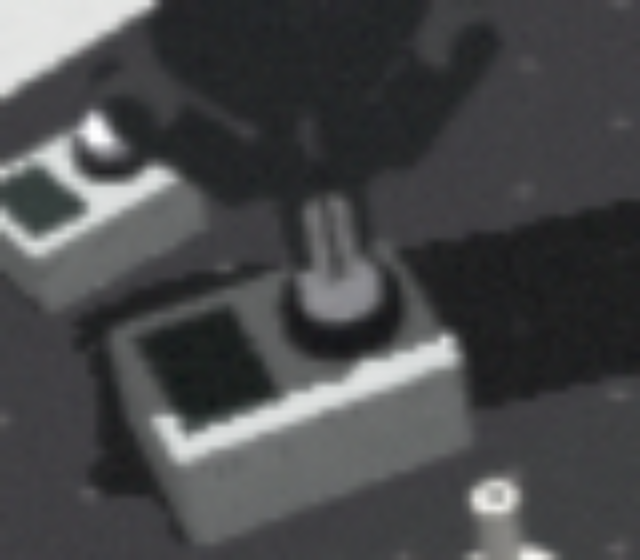

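The tips sit above the button, within 6 mm. I'll shift by (-3,-5) and press down gently.

play_rows(
  slide=[
    [-3,-5,-2],
    [0,0,-4],
    [0,0,-2],
    [0,0,0],
    [0,0,0],
  ],
  yaw=[0,0,0,0,0],
)

```text
time: 5.05
tcp_pos: [0.5586, -0.2894, 0.0745]
tcp_rot: [180.0, 0.0, 60.1]
contact_force: [-0.7, -1.0, 2.2]
width: 0.0
```

play_rows(
  slide=[
    [0,0,-2],
    [0,0,-2],
    [0,0,0],
  ],
  yaw=[0,0,0],
)

```text
time: 5.35
tcp_pos: [0.5589, -0.2893, 0.0704]
tcp_rot: [180.0, 0.0, 60.1]
contact_force: [-0.7, -1.3, 3.6]
width: -0.0001
```

play_rows(
  slide=[
    [0,0,-2],
    [0,0,-2],
    [0,0,0],
  ],
  yaw=[0,0,0],
)

```text
time: 5.65
tcp_pos: [0.559, -0.2894, 0.0689]
tcp_rot: [180.0, -0.0, 60.1]
contact_force: [-6.8, 1.2, 20.7]
width: -0.0002
```

The button bottomed out: 20 N with no further travel, after about 6 mm. Releasing it now.

play_rows(
  slide=[
    [0,0,0],
    [0,0,3],
    [0,0,5],
    [0,0,10],
    [0,0,20],
    [0,0,20],
    [0,0,0],
  ],
  yaw=[0,0,0,0,0,0,0],
)

```text
time: 6.35
tcp_pos: [0.5608, -0.2893, 0.1271]
tcp_rot: [179.7, -0.1, 60.1]
contact_force: [0.6, -0.7, 0.5]
width: 0.0001
```

```bash
python3 - <<'E'
from h import *
p=r.state()["tcp_pos"];print(p)
a=snap("scene","s3")
cv2.imwrite("pics/c5.png",cv2.resize(a[150:220,140:220],(640,560))[:,:,::-1])
E
```

```text
[ 0.560783   -0.28926914  0.12713957]
```

View pics/c5.png

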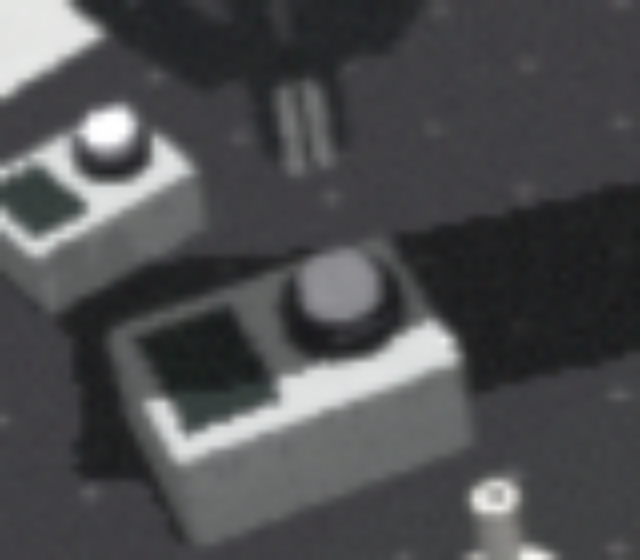

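The button is back up at crop (340,285), as before. Next is the crank handle. I'll approach from above, 12 mm outboard of the sleeve's middle so the gripper body clears the drum.

play_rows(
  slide=[
    [0,0,20],
    [0,0,30],
    [0,10,30],
    [-5,20,30],
    [-6,25,3],
    [-6,25,0],
    [-6,25,0],
    [-6,25,0],
    [-6,25,0],
    [-6,25,0],
    [-6,25,0],
    [-6,25,0],
    [-6,25,0],
    [-6,25,0],
    [-6,20,0],
    [-5,14,0],
    [-3,7,0],
    [0,0,0],
    [0,0,0],
  ],
  yaw=[0,0,0,0,0,0,0,0,0,0,0,0,0,0,0,0,0,0,0],
  grip=1,
)

```text
time: 8.3
tcp_pos: [0.4797, 0.0313, 0.237]
tcp_rot: [-180.0, 0.0, 60.1]
contact_force: [0.8, 0.1, -0.2]
width: 0.0855
```

```bash
python3 - <<'E'
from h import *
s=r.state();p=s["tcp_pos"];print(p,s['tcp_rot'],s['width'],s['qpos'].round(1))
print("need to",(np.array([.487,.0326,.1475])-p)*1000)
a=snap("scene","s4")
b=snap("top","t4")
cv2.imwrite("pics/c6.png",np.hstack([cv2.resize(a[150:270,245:345],(400,480)),cv2.resize(b[130:250,160:260],(400,480))])[:,:,::-1])
E
```

```text
[0.47966986 0.0313268  0.23696009] [-1.79986755e+02  3.67644126e-02  6.00712441e+01] 0.0854560645382913 [-15.1   9.7   9.1 113.6  -1.8  56.9 -35.1]
need to [  7.3301426    1.27319949 -89.46008703]
```

View pics/c6.png

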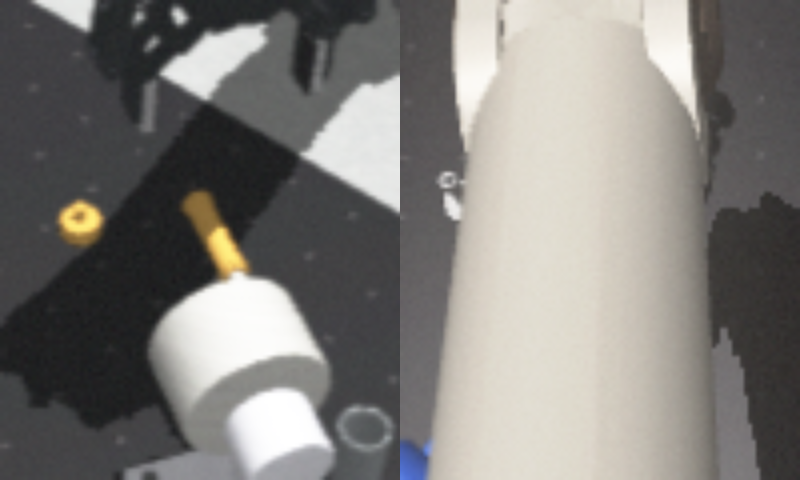

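The open jaws straddle the handle, with fingertips at crop (150,120) and (310,75) and the handle at (215,235). Descend next, then close.

play_rows(
  slide=[
    [7,1,-10],
    [0,0,-15],
    [0,0,-20],
    [0,0,-20],
    [0,0,-14],
    [0,0,-10],
    [0,0,0],
    [0,0,0],
  ],
  yaw=[0,0,0,0,0,0,0,0],
)

```text
time: 9.2
tcp_pos: [0.487, 0.0328, 0.1483]
tcp_rot: [180.0, 0.0, 60.1]
contact_force: [0.4, 0.3, -0.2]
width: 0.0856
```

```bash
python3 - <<'E'
from h import *
s=r.state();p=s["tcp_pos"];print(p,s['tcp_rot'],s['width'],s['contact_force'])
a=snap("scene","s5")
cv2.imwrite("pics/c7.png",cv2.resize(a[160:260,255:345],(540,600),interpolation=cv2.INTER_CUBIC)[:,:,::-1])
E
```

```text
[0.48703238 0.03275146 0.1482699 ] [1.79999394e+02 8.29837043e-03 6.00675172e+01] 0.08556445460485602 [ 0.41505424  0.25445698 -0.16705717]
```

View pics/c7.png

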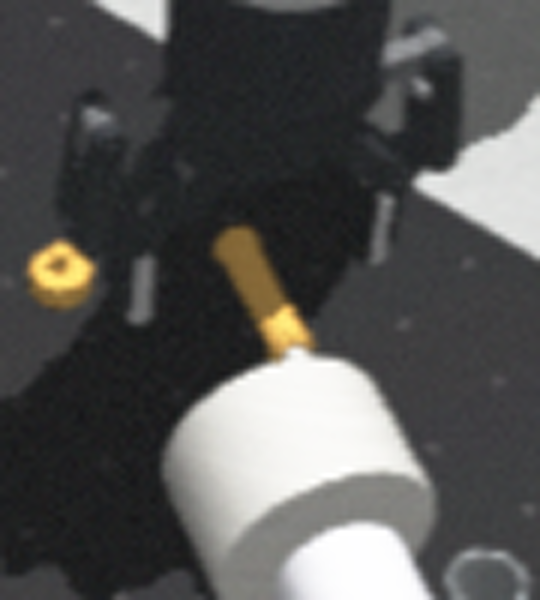

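The handle at crop (255,270) is midway between pads at (143,290) and (380,228). Closing.

play_rows(
  slide=[
    [0,0,0],
    [0,0,0],
    [0,0,0],
    [0,0,0],
    [0,0,0],
    [0,0,0],
    [0,0,0],
    [0,0,0],
  ],
  yaw=[0,0,0,0,0,0,0,0],
  grip=0,
)

```text
time: 10.05
tcp_pos: [0.4869, 0.033, 0.1485]
tcp_rot: [180.0, -0.0, 60.1]
contact_force: [-0.2, -0.5, 3.5]
width: 0.0121
```

```bash
python3 - <<'E'
from h import *
s=r.state();p=s["tcp_pos"];print(p,s['tcp_rot'],s['width'],s['contact_force'])
a=snap("scene","s6")
cv2.imwrite("pics/c8.png",cv2.resize(a[160:260,255:345],(540,600),interpolation=cv2.INTER_CUBIC)[:,:,::-1])
E
```

```text
[0.48692996 0.03299093 0.1485331 ] [ 1.79981190e+02 -1.93970002e-02  6.00832605e+01] 0.012095818893021958 [-0.23547509 -0.51726295  3.47022159]
```

View pics/c8.png

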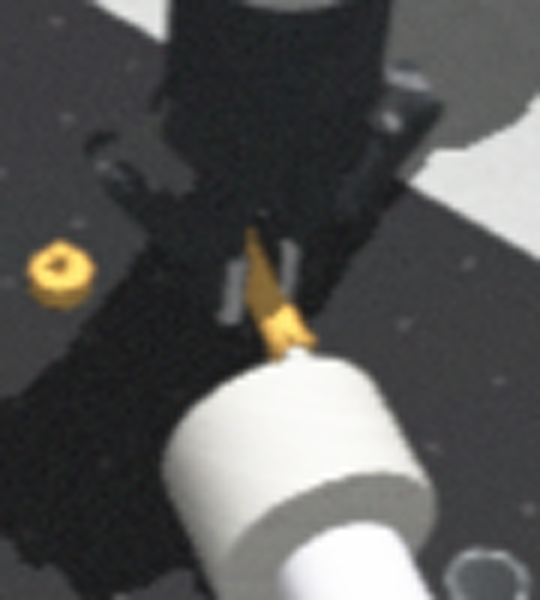

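Gripped: width is 12 mm on the 14 mm sleeve. I'll compute crank increments for a start near -25°.

```bash
cat > rows.py <<'E'
import sys,numpy as np
def rows(p1,p2,n,R=30,yaw=60.0):
    a=np.radians(np.linspace(p1,p2,n+1));y=np.radians(yaw);ey=np.array([-np.sin(y),np.cos(y),0])
    P=R*(-np.sin(a)[:,None]*ey+np.cos(a)[:,None]*np.array([0,0,1]))
    Q=np.round(P,1);return np.diff(Q,axis=0).round(1)
if __name__=="__main__":
    p=float(sys.argv[1]);st=float(sys.argv[2]);k=int(sys.argv[3]);n=int(sys.argv[4])
    for i in range(k): print(p+st*i,"->",p+st*(i+1),rows(p+st*i,p+st*(i+1),n).tolist())
E
python3 rows.py -25 20 18 4
```

```text
-25.0 -> -5.0 [[2.1, -1.2, 1.0], [2.2, -1.2, 0.8], [2.2, -1.3, 0.5], [2.2, -1.3, 0.4]]
-5.0 -> 15.0 [[2.3, -1.3, 0.1], [2.3, -1.3, -0.1], [2.2, -1.3, -0.4], [2.2, -1.3, -0.5]]
15.0 -> 35.0 [[2.2, -1.2, -0.8], [2.1, -1.2, -1.0], [2.0, -1.2, -1.2], [1.9, -1.1, -1.4]]
35.0 -> 55.0 [[1.8, -1.0, -1.6], [1.7, -1.0, -1.8], [1.5, -0.9, -1.9], [1.4, -0.8, -2.1]]
55.0 -> 75.0 [[1.2, -0.7, -2.2], [1.0, -0.6, -2.3], [0.9, -0.5, -2.4], [0.7, -0.4, -2.5]]
75.0 -> 95.0 [[0.5, -0.3, -2.6], [0.3, -0.1, -2.6], [0.1, -0.1, -2.6], [-0.1, 0.1, -2.6]]
95.0 -> 115.0 [[-0.3, 0.1, -2.6], [-0.5, 0.3, -2.6], [-0.7, 0.4, -2.5], [-0.9, 0.5, -2.4]]
115.0 -> 135.0 [[-1.0, 0.6, -2.3], [-1.2, 0.7, -2.2], [-1.4, 0.8, -2.1], [-1.5, 0.9, -1.9]]
135.0 -> 155.0 [[-1.7, 1.0, -1.8], [-1.8, 1.0, -1.6], [-1.9, 1.1, -1.4], [-2.0, 1.2, -1.2]]
155.0 -> 175.0 [[-2.1, 1.2, -1.0], [-2.2, 1.2, -0.8], [-2.2, 1.3, -0.5], [-2.2, 1.3, -0.4]]
175.0 -> 195.0 [[-2.3, 1.3, -0.1], [-2.3, 1.3, 0.1], [-2.2, 1.3, 0.4], [-2.2, 1.3, 0.5]]
195.0 -> 215.0 [[-2.2, 1.2, 0.8], [-2.1, 1.2, 1.0], [-2.0, 1.2, 1.2], [-1.9, 1.1, 1.4]]
215.0 -> 235.0 [[-1.8, 1.0, 1.6], [-1.7, 1.0, 1.8], [-1.5, 0.9, 1.9], [-1.4, 0.8, 2.1]]
235.0 -> 255.0 [[-1.2, 0.7, 2.2], [-1.0, 0.6, 2.3], [-0.9, 0.5, 2.4], [-0.7, 0.4, 2.5]]
255.0 -> 275.0 [[-0.5, 0.3, 2.6], [-0.3, 0.1, 2.6], [-0.1, 0.1, 2.6], [0.1, -0.1, 2.6]]
275.0 -> 295.0 [[0.3, -0.1, 2.6], [0.5, -0.3, 2.6], [0.7, -0.4, 2.5], [0.9, -0.5, 2.4]]
295.0 -> 315.0 [[1.0, -0.6, 2.3], [1.2, -0.7, 2.2], [1.4, -0.8, 2.1], [1.5, -0.9, 1.9]]
315.0 -> 335.0 [[1.7, -1.0, 1.8], [1.8, -1.0, 1.6], [1.9, -1.1, 1.4], [2.0, -1.2, 1.2]]
```

play_rows(
  slide=[
    [2.1,-1.2,1.0],
    [2.2,-1.2,0.8],
    [2.2,-1.3,0.5],
    [2.2,-1.3,0.4],
  ],
  yaw=[0,0,0,0],
)

```text
time: 10.5
tcp_pos: [0.4899, 0.0311, 0.1497]
tcp_rot: [-179.3, 0.2, 60.3]
contact_force: [-14.7, 6.7, 12.0]
width: 0.012
```

play_rows(
  slide=[
    [2.3,-1.3,0.1],
    [2.3,-1.3,-0.1],
    [2.2,-1.3,-0.4],
    [2.2,-1.3,-0.5],
  ],
  yaw=[0,0,0,0],
)

```text
time: 10.9
tcp_pos: [0.5028, 0.0236, 0.1505]
tcp_rot: [-179.8, 0.0, 60.1]
contact_force: [-6.5, 1.5, 9.4]
width: 0.0119
```

play_rows(
  slide=[
    [2.2,-1.2,-0.8],
    [2.1,-1.2,-1.0],
    [2.0,-1.2,-1.2],
    [1.9,-1.1,-1.4],
  ],
  yaw=[0,0,0,0],
)

```text
time: 11.3
tcp_pos: [0.5121, 0.0181, 0.146]
tcp_rot: [-179.9, 0.0, 60.1]
contact_force: [-3.3, 0.8, 6.6]
width: 0.012
```

play_rows(
  slide=[
    [1.8,-1.0,-1.6],
    [1.7,-1.0,-1.8],
    [1.5,-0.9,-1.9],
    [1.4,-0.8,-2.1],
  ],
  yaw=[0,0,0,0],
)

```text
time: 11.7
tcp_pos: [0.5188, 0.0141, 0.1383]
tcp_rot: [-180.0, 0.0, 60.1]
contact_force: [-2.4, -0.6, 3.8]
width: 0.0119
```

play_rows(
  slide=[
    [1.2,-0.7,-2.2],
    [1.0,-0.6,-2.3],
    [0.9,-0.5,-2.4],
    [0.7,-0.4,-2.5],
  ],
  yaw=[0,0,0,0],
)

```text
time: 12.1
tcp_pos: [0.5227, 0.0119, 0.1285]
tcp_rot: [-180.0, 0.0, 60.1]
contact_force: [-3.3, -0.3, 3.0]
width: 0.0122
```

play_rows(
  slide=[
    [0.5,-0.3,-2.6],
    [0.3,-0.1,-2.6],
    [0.1,-0.1,-2.6],
    [-0.1,0.1,-2.6],
  ],
  yaw=[0,0,0,0],
)

```text
time: 12.5
tcp_pos: [0.5234, 0.0116, 0.1181]
tcp_rot: [-180.0, 0.0, 60.1]
contact_force: [-2.2, -1.4, 1.7]
width: 0.0121
```

play_rows(
  slide=[
    [-0.3,0.1,-2.6],
    [-0.5,0.3,-2.6],
    [-0.7,0.4,-2.5],
    [-0.9,0.5,-2.4],
  ],
  yaw=[0,0,0,0],
)

```text
time: 12.9
tcp_pos: [0.5209, 0.013, 0.1081]
tcp_rot: [-180.0, 0.0, 60.1]
contact_force: [-3.7, -2.2, 3.1]
width: 0.0119
```

play_rows(
  slide=[
    [-1.0,0.6,-2.3],
    [-1.2,0.7,-2.2],
    [-1.4,0.8,-2.1],
    [-1.5,0.9,-1.9],
  ],
  yaw=[0,0,0,0],
)

```text
time: 13.3
tcp_pos: [0.5158, 0.016, 0.0998]
tcp_rot: [-180.0, 0.0, 60.1]
contact_force: [-5.5, -2.4, 4.7]
width: 0.0121
```

play_rows(
  slide=[
    [-1.7,1.0,-1.8],
    [-1.8,1.0,-1.6],
    [-1.9,1.1,-1.4],
    [-2.0,1.2,-1.2],
  ],
  yaw=[0,0,0,0],
)

```text
time: 13.7
tcp_pos: [0.5093, 0.0199, 0.0943]
tcp_rot: [179.9, -0.0, 60.1]
contact_force: [-3.5, -4.5, 7.0]
width: 0.0122
```

play_rows(
  slide=[
    [-2.1,1.2,-1.0],
    [-2.2,1.2,-0.8],
    [-2.2,1.3,-0.5],
    [-2.2,1.3,-0.4],
  ],
  yaw=[0,0,0,0],
)

```text
time: 14.1
tcp_pos: [0.5019, 0.0242, 0.0917]
tcp_rot: [179.8, -0.1, 60.0]
contact_force: [1.0, -4.4, 0.4]
width: 0.012
```

```bash
python3 - <<'E'
from h import *
s=r.state();p=s["tcp_pos"];print(p,s['tcp_rot'],s['width'],s['contact_force'])
a=snap("scene","s7")
cv2.imwrite("pics/c9.png",cv2.resize(a[160:260,255:345],(540,600),interpolation=cv2.INTER_CUBIC)[:,:,::-1])
E
```

```text
[0.50192407 0.02423985 0.09167136] [ 1.79764163e+02 -6.71822042e-02  6.00287600e+01] 0.011964021903341853 [ 1.04700841 -4.42841477  0.37408934]
```

View pics/c9.png

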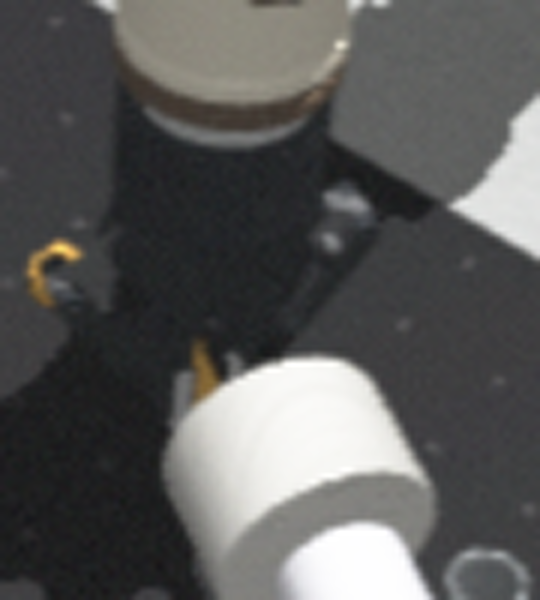

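The handle, at crop (205,375), is still held between the pads and has come down behind the drum's lower edge. Carrying on.

play_rows(
  slide=[
    [-2.3,1.3,-0.1],
    [-2.3,1.3,0.1],
    [-2.2,1.3,0.4],
    [-2.2,1.3,0.5],
  ],
  yaw=[0,0,0,0],
)

```text
time: 14.55
tcp_pos: [0.4926, 0.0297, 0.0919]
tcp_rot: [179.8, -0.0, 60.0]
contact_force: [2.7, -4.9, -4.6]
width: 0.0119
```

play_rows(
  slide=[
    [-2.2,1.2,0.8],
    [-2.1,1.2,1.0],
    [-2.0,1.2,1.2],
    [-1.9,1.1,1.4],
  ],
  yaw=[0,0,0,0],
)

```text
time: 14.95
tcp_pos: [0.4835, 0.035, 0.0962]
tcp_rot: [179.9, -0.0, 60.1]
contact_force: [3.9, -4.9, -7.1]
width: 0.0119
```

play_rows(
  slide=[
    [-1.8,1.0,1.6],
    [-1.7,1.0,1.8],
    [-1.5,0.9,1.9],
    [-1.4,0.8,2.1],
  ],
  yaw=[0,0,0,0],
)

```text
time: 15.35
tcp_pos: [0.4765, 0.0392, 0.104]
tcp_rot: [180.0, -0.0, 60.1]
contact_force: [2.7, -3.4, -8.5]
width: 0.0121
```

play_rows(
  slide=[
    [-1.2,0.7,2.2],
    [-1.0,0.6,2.3],
    [-0.9,0.5,2.4],
    [-0.7,0.4,2.5],
  ],
  yaw=[0,0,0,0],
)

```text
time: 15.75
tcp_pos: [0.4726, 0.0414, 0.1135]
tcp_rot: [180.0, -0.0, 60.1]
contact_force: [4.2, -2.3, -10.1]
width: 0.0121
```

play_rows(
  slide=[
    [-0.5,0.3,2.6],
    [-0.3,0.1,2.6],
    [-0.1,0.1,2.6],
    [0.1,-0.1,2.6],
  ],
  yaw=[0,0,0,0],
)

```text
time: 16.15
tcp_pos: [0.4717, 0.0419, 0.1238]
tcp_rot: [-180.0, -0.0, 60.1]
contact_force: [4.3, -1.8, -12.1]
width: 0.0123
```

play_rows(
  slide=[
    [0.3,-0.1,2.6],
    [0.5,-0.3,2.6],
    [0.7,-0.4,2.5],
    [0.9,-0.5,2.4],
  ],
  yaw=[0,0,0,0],
)

```text
time: 16.55
tcp_pos: [0.4739, 0.0406, 0.1336]
tcp_rot: [-180.0, 0.0, 60.1]
contact_force: [5.3, -0.5, -15.0]
width: 0.0117
```

play_rows(
  slide=[
    [1.0,-0.6,2.3],
    [1.2,-0.7,2.2],
    [1.4,-0.8,2.1],
    [1.5,-0.9,1.9],
  ],
  yaw=[0,0,0,0],
)

```text
time: 16.95
tcp_pos: [0.4781, 0.0381, 0.1414]
tcp_rot: [-179.9, 0.0, 60.1]
contact_force: [4.8, 1.2, -20.2]
width: 0.0121
```

play_rows(
  slide=[
    [1.7,-1.0,1.8],
    [1.8,-1.0,1.6],
    [1.9,-1.1,1.4],
    [2.0,-1.2,1.2],
  ],
  yaw=[0,0,0,0],
)

```text
time: 17.35
tcp_pos: [0.4851, 0.0339, 0.1478]
tcp_rot: [-179.8, 0.1, 60.2]
contact_force: [-1.0, 5.2, -16.7]
width: 0.0117
```

play_rows(
  slide=[
    [2.1,-1.2,1.0],
    [2.2,-1.2,0.8],
    [2.2,-1.3,0.5],
    [2.2,-1.3,0.4],
  ],
  yaw=[0,0,0,0],
)

```text
time: 17.75
tcp_pos: [0.4926, 0.0295, 0.1508]
tcp_rot: [-179.7, 0.1, 60.2]
contact_force: [-6.1, 6.2, -8.5]
width: 0.0119
```

play_rows(
  slide=[
    [2.3,-1.3,0.1],
    [2.3,-1.3,-0.1],
    [2.2,-1.3,-0.4],
    [2.2,-1.3,-0.5],
  ],
  yaw=[0,0,0,0],
)

```text
time: 18.15
tcp_pos: [0.5022, 0.0239, 0.1509]
tcp_rot: [-179.7, 0.1, 60.2]
contact_force: [-6.8, 5.1, -1.4]
width: 0.0117
```

```bash
cat > fit.py <<'E'
import numpy as np
from scipy.optimize import least_squares
F="""0.4899 0.0311 0.1497 -14.7 6.7 12.0
0.5028 0.0236 0.1505 -6.5 1.5 9.4
0.5121 0.0181 0.146 -3.3 .8 6.6
0.5188 0.0141 0.1383 -2.4 -.6 3.8
0.5227 0.0119 0.1285 -3.3 -.3 3.0
0.5234 0.0116 0.1181 -2.2 -1.4 1.7
0.5209 0.013 0.1081 -3.7 -2.2 3.1
0.5158 0.016 0.0998 -5.5 -2.4 4.7
0.5093 0.0199 0.0943 -3.5 -4.5 7.0
0.5019 0.0242 0.0917 1.0 -4.4 .4
0.4926 0.0297 0.0919 2.7 -4.9 -4.6
0.4835 0.035 0.0962 3.9 -4.9 -7.1
0.4765 0.0392 0.104 2.7 -3.4 -8.5
0.4726 0.0414 0.1135 4.2 -2.3 -10.1
0.4717 0.0419 0.1238 4.3 -1.8 -12.1
0.4739 0.0406 0.1336 5.3 -.5 -15.0
0.4781 0.0381 0.1414 4.8 1.2 -20.2
0.4851 0.0339 0.1478 -1. 5.2 -16.7
0.4926 0.0295 0.1508 -6.1 6.2 -8.5
0.5022 0.0239 0.1509 -6.8 5.1 -1.4"""
def load(s): return np.array([list(map(float,l.split())) for l in s.split("\n")])
def circ(D):
    # plane direction + centre
    xy=D[:,:2];c=xy.mean(0);v=np.linalg.svd(xy-c)[2][0]
    if v[0]>0: v=-v            # ey ~(-.865,.5)
    l=(xy-c)@v; z=D[:,2]
    q=least_squares(lambda q:np.hypot(l-q[0],z-q[1])-q[2],[0,.12,.03]).x
    return c,v,l,z,q
def ana(D,dr,geom=None):
    c,v,l,z,q=circ(D)
    if geom is not None: c,v,q=geom; l=(D[:,:2]-c)@v
    ph=np.unwrap(np.arctan2(-(l-q[0]),z-q[1]))
    fl=D[:,3:5]@v; t=-np.cos(ph)*fl-np.sin(ph)*D[:,5]; rad=-np.sin(ph)*fl+np.cos(ph)*D[:,5]
    return (c,v,q),ph,t,rad
if __name__=="__main__":
    D=load(F);g,ph,t,rad=ana(D,1);c,v,q=g
    print("yaw",np.degrees(np.arctan2(-v[0],v[1])),"centre",c+v*q[0],q[1],"R",q[2])
    print(np.c_[np.degrees(ph),t,rad].round(1))
    A=np.c_[np.ones_like(ph),np.sin(ph),np.cos(ph)]
    for k in (0,1):
        x=np.linalg.lstsq(A[k:],t[k:],rcond=None)[0]
        d=np.arctan2(x[2],x[1]);print(x,"B",np.hypot(x[1],x[2]),"phi*",180-np.degrees(d),"res",(A@x-t).round(1))
E
python3 fit.py
```

```text
yaw 59.55224968119268 centre [0.49756607 0.02669035] 0.12126433806284088 R 0.03003799014683647
[[-1.730e+01 -1.180e+01  1.620e+01]
 [ 1.170e+01 -8.100e+00  7.900e+00]
 [ 3.430e+01 -6.400e+00  3.600e+00]
 [ 5.540e+01 -4.100e+00  7.000e-01]
 [ 7.610e+01 -3.600e+00 -1.900e+00]
 [ 9.600e+01 -1.600e+00 -1.400e+00]
 [ 1.159e+02 -1.900e+00 -3.200e+00]
 [ 1.354e+02 -8.000e-01 -5.800e+00]
 [ 1.533e+02 -2.500e+00 -6.600e+00]
 [ 1.704e+02 -3.100e+00  1.000e-01]
 [ 1.912e+02 -5.600e+00  3.600e+00]
 [ 2.131e+02 -8.800e+00  2.800e+00]
 [ 2.348e+02 -9.300e+00  1.600e+00]
 [ 2.550e+02 -1.100e+01 -2.000e+00]
 [ 2.748e+02 -1.170e+01 -5.600e+00]
 [ 2.942e+02 -1.170e+01 -1.050e+01]
 [ 3.117e+02 -1.270e+01 -1.610e+01]
 [ 3.315e+02 -1.100e+01 -1.300e+01]
 [ 3.491e+02 -9.900e+00 -6.800e+00]
 [ 3.703e+02 -8.100e+00 -2.900e+00]]
[-6.91173313  4.88822116 -2.46575895] B 5.47491308717372 phi* 206.76768718158826 res [ 1.1 -0.2  0.2 -0.2  0.8 -0.2  0.4 -0.9 -0.  -0.6  0.2  1.3 -0.2 -0.
 -0.3 -0.7  0.5 -0.4 -0.4 -0.4]
[-6.85993234  4.85528724 -2.36829338] B 5.402094755718027 phi* 206.00201684584573 res [ 1.2 -0.   0.3 -0.1  0.8 -0.2  0.4 -1.  -0.1 -0.6  0.1  1.2 -0.2  0.1
 -0.2 -0.6  0.7 -0.2 -0.2 -0.3]
```

Forward turn fit: drag 6.9 N, heavy-side amplitude 5.4 N, heavy side down at about 206°, handle circle radius 30.04 mm. Next I crank back and compare.

```bash
python3 rows.py 375 -20 12 4
```

```text
375.0 -> 355.0 [[-2.2, 1.3, 0.5], [-2.2, 1.3, 0.4], [-2.3, 1.3, 0.1], [-2.3, 1.3, -0.1]]
355.0 -> 335.0 [[-2.2, 1.3, -0.4], [-2.2, 1.3, -0.5], [-2.2, 1.2, -0.8], [-2.1, 1.2, -1.0]]
335.0 -> 315.0 [[-2.0, 1.2, -1.2], [-1.9, 1.1, -1.4], [-1.8, 1.0, -1.6], [-1.7, 1.0, -1.8]]
315.0 -> 295.0 [[-1.5, 0.9, -1.9], [-1.4, 0.8, -2.1], [-1.2, 0.7, -2.2], [-1.0, 0.6, -2.3]]
295.0 -> 275.0 [[-0.9, 0.5, -2.4], [-0.7, 0.4, -2.5], [-0.5, 0.3, -2.6], [-0.3, 0.1, -2.6]]
275.0 -> 255.0 [[-0.1, 0.1, -2.6], [0.1, -0.1, -2.6], [0.3, -0.1, -2.6], [0.5, -0.3, -2.6]]
255.0 -> 235.0 [[0.7, -0.4, -2.5], [0.9, -0.5, -2.4], [1.0, -0.6, -2.3], [1.2, -0.7, -2.2]]
235.0 -> 215.0 [[1.4, -0.8, -2.1], [1.5, -0.9, -1.9], [1.7, -1.0, -1.8], [1.8, -1.0, -1.6]]
215.0 -> 195.0 [[1.9, -1.1, -1.4], [2.0, -1.2, -1.2], [2.1, -1.2, -1.0], [2.2, -1.2, -0.8]]
195.0 -> 175.0 [[2.2, -1.3, -0.5], [2.2, -1.3, -0.4], [2.3, -1.3, -0.1], [2.3, -1.3, 0.1]]
175.0 -> 155.0 [[2.2, -1.3, 0.4], [2.2, -1.3, 0.5], [2.2, -1.2, 0.8], [2.1, -1.2, 1.0]]
155.0 -> 135.0 [[2.0, -1.2, 1.2], [1.9, -1.1, 1.4], [1.8, -1.0, 1.6], [1.7, -1.0, 1.8]]
```

play_rows(
  slide=[
    [-2.2,1.3,0.5],
    [-2.2,1.3,0.4],
    [-2.3,1.3,0.1],
    [-2.3,1.3,-0.1],
  ],
  yaw=[0,0,0,0],
)

```text
time: 18.55
tcp_pos: [0.4964, 0.0274, 0.1515]
tcp_rot: [179.9, -0.0, 60.1]
contact_force: [5.7, -1.4, -15.8]
width: 0.0119
```

play_rows(
  slide=[
    [-2.2,1.3,-0.4],
    [-2.2,1.3,-0.5],
    [-2.2,1.2,-0.8],
    [-2.1,1.2,-1.0],
  ],
  yaw=[0,0,0,0],
)

```text
time: 18.95
tcp_pos: [0.489, 0.0318, 0.1497]
tcp_rot: [179.7, -0.1, 60.0]
contact_force: [5.9, -2.7, -8.9]
width: 0.012
```

play_rows(
  slide=[
    [-2.0,1.2,-1.2],
    [-1.9,1.1,-1.4],
    [-1.8,1.0,-1.6],
    [-1.7,1.0,-1.8],
  ],
  yaw=[0,0,0,0],
)

```text
time: 19.35
tcp_pos: [0.4804, 0.0369, 0.1436]
tcp_rot: [179.9, -0.1, 60.1]
contact_force: [1.3, -2.4, 0.4]
width: 0.0117
```

play_rows(
  slide=[
    [-1.5,0.9,-1.9],
    [-1.4,0.8,-2.1],
    [-1.2,0.7,-2.2],
    [-1.0,0.6,-2.3],
  ],
  yaw=[0,0,0,0],
)

```text
time: 19.75
tcp_pos: [0.4741, 0.0406, 0.1337]
tcp_rot: [-180.0, -0.0, 60.1]
contact_force: [0.6, -1.6, 1.0]
width: 0.0121
```

play_rows(
  slide=[
    [-0.9,0.5,-2.4],
    [-0.7,0.4,-2.5],
    [-0.5,0.3,-2.6],
    [-0.3,0.1,-2.6],
  ],
  yaw=[0,0,0,0],
)

```text
time: 20.15
tcp_pos: [0.4718, 0.0419, 0.1235]
tcp_rot: [-180.0, -0.0, 60.1]
contact_force: [0.7, -1.0, 2.4]
width: 0.0119
```

play_rows(
  slide=[
    [-0.1,0.1,-2.6],
    [0.1,-0.1,-2.6],
    [0.3,-0.1,-2.6],
    [0.5,-0.3,-2.6],
  ],
  yaw=[0,0,0,0],
)

```text
time: 20.55
tcp_pos: [0.4727, 0.0413, 0.1132]
tcp_rot: [-180.0, -0.0, 60.1]
contact_force: [-0.2, 0.2, 1.7]
width: 0.012
```

play_rows(
  slide=[
    [0.7,-0.4,-2.5],
    [0.9,-0.5,-2.4],
    [1.0,-0.6,-2.3],
    [1.2,-0.7,-2.2],
  ],
  yaw=[0,0,0,0],
)

```text
time: 20.95
tcp_pos: [0.4766, 0.0391, 0.1038]
tcp_rot: [-180.0, -0.0, 60.1]
contact_force: [-0.4, -0.0, 5.2]
width: 0.0119
```

play_rows(
  slide=[
    [1.4,-0.8,-2.1],
    [1.5,-0.9,-1.9],
    [1.7,-1.0,-1.8],
    [1.8,-1.0,-1.6],
  ],
  yaw=[0,0,0,0],
)

```text
time: 21.35
tcp_pos: [0.4828, 0.0354, 0.0966]
tcp_rot: [-180.0, -0.0, 60.1]
contact_force: [-2.7, -0.4, 7.5]
width: 0.012
```

play_rows(
  slide=[
    [1.9,-1.1,-1.4],
    [2.0,-1.2,-1.2],
    [2.1,-1.2,-1.0],
    [2.2,-1.2,-0.8],
  ],
  yaw=[0,0,0,0],
)

```text
time: 21.75
tcp_pos: [0.4903, 0.031, 0.0923]
tcp_rot: [-179.9, 0.0, 60.1]
contact_force: [-3.7, -0.1, 12.5]
width: 0.0122
```

play_rows(
  slide=[
    [2.2,-1.3,-0.5],
    [2.2,-1.3,-0.4],
    [2.3,-1.3,-0.1],
    [2.3,-1.3,0.1],
  ],
  yaw=[0,0,0,0],
)

```text
time: 22.15
tcp_pos: [0.4975, 0.0267, 0.0911]
tcp_rot: [-179.7, 0.1, 60.2]
contact_force: [-8.3, 4.1, 12.9]
width: 0.0119
```

play_rows(
  slide=[
    [2.2,-1.3,0.4],
    [2.2,-1.3,0.5],
    [2.2,-1.2,0.8],
    [2.1,-1.2,1.0],
  ],
  yaw=[0,0,0,0],
)

```text
time: 22.55
tcp_pos: [0.5036, 0.0231, 0.0921]
tcp_rot: [-179.4, 0.2, 60.2]
contact_force: [-8.9, 7.9, -0.6]
width: 0.0118
```

play_rows(
  slide=[
    [2.0,-1.2,1.2],
    [1.9,-1.1,1.4],
    [1.8,-1.0,1.6],
    [1.7,-1.0,1.8],
  ],
  yaw=[0,0,0,0],
)

```text
time: 22.95
tcp_pos: [0.5113, 0.0185, 0.0962]
tcp_rot: [-179.5, 0.2, 60.2]
contact_force: [0.8, 5.9, -18.4]
width: 0.0116
```

```bash
cat > fit2.py <<'E'
from fit import *
G="""0.4964 0.0274 0.1515 5.7 -1.4 -15.8
0.489 0.0318 0.1497 5.9 -2.7 -8.9
0.4804 0.0369 0.1436 1.3 -2.4 .4
0.4741 0.0406 0.1337 .6 -1.6 1.0
0.4718 0.0419 0.1235 .7 -1.0 2.4
0.4727 0.0413 0.1132 -.2 .2 1.7
0.4766 0.0391 0.1038 -.4 0 5.2
0.4828 0.0354 0.0966 -2.7 -.4 7.5
0.4903 0.031 0.0923 -3.7 -.1 12.5
0.4975 0.0267 0.0911 -8.3 4.1 12.9
0.5036 0.0231 0.0921 -8.9 7.9 -.6
0.5113 0.0185 0.0962 .8 5.9 -18.4"""
a=load(F);b=load(G)
c,v,l,z,q=circ(np.r_[a,b]);g=(c,v,q)
print("centre",c+v*q[0],q[1],"R",q[2],"rms mm",1e3*np.std(np.hypot(l-q[0],z-q[1])-q[2]))
_,p1,t1,_=ana(a,1,g);_,p2,t2,r2=ana(b,-1,g)
print(np.c_[np.degrees(p2)%360,t2,r2].round(1))
p=np.r_[p1[1:],p2[1:]];t=np.r_[t1[1:],t2[1:]];d=np.r_[np.ones(len(p1)-1),-np.ones(len(p2)-1)]
A=np.c_[-d,np.sin(p),np.cos(p)]
x=np.linalg.lstsq(A,t,rcond=None)[0];e=A@x-t
print(x,np.hypot(*x[1:]),"phi*",180-np.degrees(np.arctan2(x[2],x[1])),e.round(1))
A=np.c_[A,np.ones_like(p)]
x=np.linalg.lstsq(A,t,rcond=None)[0];print(x,np.hypot(*x[1:3]),"phi*",180-np.degrees(np.arctan2(x[2],x[1])))
# pairwise mean fwd/back
o=np.argsort(p1)
E
python3 fit2.py; python3 rows.py 135 18 4 4
```

```text
centre [0.49757082 0.0266941 ] 0.12128330117334057 R 0.030035959111449014 rms mm 0.12058147182833127
[[ 3.574e+02  4.900e+00 -1.600e+01]
 [ 3.407e+02  3.100e+00 -1.050e+01]
 [ 3.182e+02  2.000e+00 -1.300e+00]
 [ 2.945e+02  1.500e+00 -8.000e-01]
 [ 2.742e+02  2.500e+00 -9.000e-01]
 [ 2.543e+02  1.700e+00 -2.000e-01]
 [ 2.343e+02  4.400e+00 -2.800e+00]
 [ 2.148e+02  6.000e+00 -4.900e+00]
 [ 1.963e+02  6.500e+00 -1.110e+01]
 [ 1.801e+02  9.300e+00 -1.290e+01]
 [ 1.665e+02  1.150e+01 -2.100e+00]
 [ 1.475e+02  1.180e+01  1.430e+01]]
[ 6.88725688  4.9423001  -2.34539949] 5.470578490001744 phi* 205.3869709069303 [-0.   0.4 -0.   0.9 -0.2  0.5 -1.  -0.1 -0.6  0.1  1.2 -0.3 -0.1 -0.3
 -0.6  0.6 -0.3 -0.3 -0.2 -0.1 -0.2 -0.  -0.7  1.1 -0.2 -0.   1.2 -0.
 -1.2 -0.3]
[ 6.90138436  4.9602207  -2.33546843  0.03698675] 5.482536108804939 phi* 205.21291442221266
135.0 -> 153.0 [[-1.5, 0.9, -1.6], [-1.6, 0.9, -1.5], [-1.7, 1.0, -1.3], [-1.8, 1.0, -1.1]]
153.0 -> 171.0 [[-1.9, 1.1, -1.0], [-1.9, 1.1, -0.8], [-1.9, 1.1, -0.7], [-2.0, 1.2, -0.4]]
171.0 -> 189.0 [[-2.1, 1.1, -0.3], [-2.0, 1.2, -0.1], [-2.0, 1.2, 0.1], [-2.1, 1.1, 0.3]]
189.0 -> 207.0 [[-2.0, 1.2, 0.4], [-1.9, 1.1, 0.7], [-1.9, 1.1, 0.8], [-1.9, 1.1, 1.0]]
```

Pooling both directions puts the heavy side down at φ* ≈ 205.4° (drag 6.9 N, amplitude 5.5 N, residuals up to 1.2 N). The target TCP is about (0.4864, 0.0333, 0.0942).

play_rows(
  slide=[
    [-1.5,0.9,-1.6],
    [-1.6,0.9,-1.5],
    [-1.7,1.0,-1.3],
    [-1.8,1.0,-1.1],
    [-1.9,1.1,-1.0],
    [-1.9,1.1,-0.8],
    [-1.9,1.1,-0.7],
    [-2.0,1.2,-0.4],
  ],
  yaw=[0,0,0,0,0,0,0,0],
)

```text
time: 23.75
tcp_pos: [0.5025, 0.0238, 0.0918]
tcp_rot: [179.9, -0.0, 60.0]
contact_force: [2.1, -3.5, 2.8]
width: 0.0119
```

play_rows(
  slide=[
    [-2.1,1.1,-0.3],
    [-2.0,1.2,-0.1],
    [-2.0,1.2,0.1],
    [-2.1,1.1,0.3],
    [-2.0,1.2,0.4],
    [-1.9,1.1,0.7],
    [-1.9,1.1,0.8],
    [0,0,0],
    [0,0,0],
    [0,0,0],
  ],
  yaw=[0,0,0,0,0,0,0,0,0,0],
)

```text
time: 24.75
tcp_pos: [0.4879, 0.0324, 0.0934]
tcp_rot: [180.0, -0.0, 60.1]
contact_force: [3.0, -3.3, 1.3]
width: 0.0115
```

play_rows(
  slide=[
    [-0.8,0.5,0.4],
    [-0.7,0.4,0.4],
    [0,0,0],
    [0,0,0],
    [0,0,0],
  ],
  yaw=[0,0,0,0,0],
)

```text
time: 25.25
tcp_pos: [0.4866, 0.0332, 0.0941]
tcp_rot: [180.0, -0.0, 60.1]
contact_force: [4.7, -4.1, -1.5]
width: 0.0122
```

```bash
cat > ang.py <<'E'
from h import *
from fit2 import g
s=r.state();c,v,q=g;l=(s['tcp_pos'][:2]-c)@v
print("ANG",np.degrees(np.arctan2(-(l-q[0]),s['tcp_pos'][2]-q[1]))%360,s['tcp_pos'],s['contact_force'],s['width'],np.abs(s['dq']).max(),s['time'])
E
python3 ang.py|tail -1
```

```text
ANG 205.08955146205975 [0.48660966 0.03316448 0.09409813] [ 4.74865271 -4.05378081 -1.52992388] 0.012190821501650045 0.04387616883786603 25.25
```

Measured angle is 205.1° at rest. One last look to check the grasp and the bystanders.

```bash
python3 - <<'E'
from h import *
snap("scene","s9");snap("top","t9")
a=cv2.imread("pics/s0_raw.png");b=cv2.imread("pics/s9_raw.png");c=cv2.imread("pics/t0_raw.png");d=cv2.imread("pics/t9_raw.png")
cv2.imwrite("pics/cf.png",np.vstack([np.hstack([cv2.resize(x[130:350,120:370],(400,300)) for x in (a,b)]),np.hstack([cv2.resize(x[100:250,150:400],(400,300)) for x in(c,d)])]))
E
python3 ang.py|tail -1
```

```text
ANG 205.09108282978178 [0.4866086  0.03317039 0.09409167] [ 4.6075912  -3.31294479 -1.23417884] 0.011728011285437026 0.08861735784682807 25.35
```

View pics/cf.png

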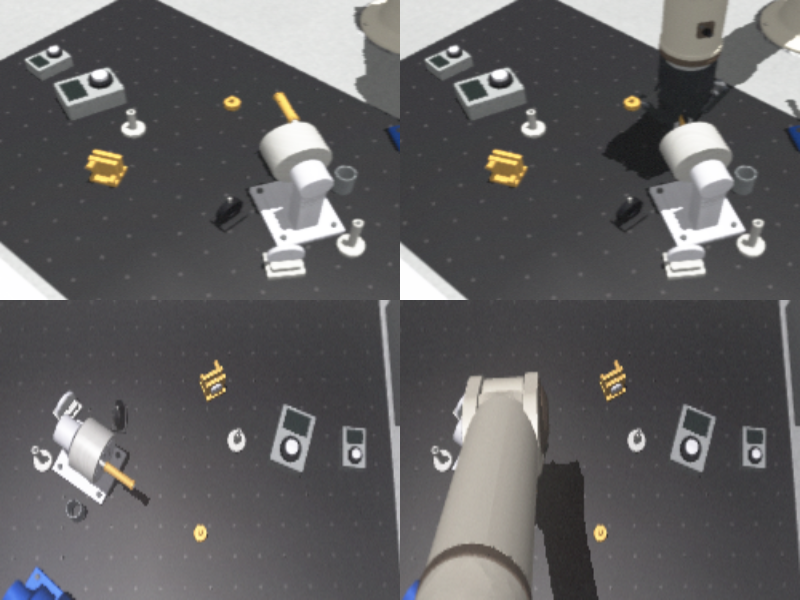

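Comparing before and after, every bystander stands where it was. The button at top-after (690,450) is up, and the gripper still holds the handle at scene-after (685,120). Handing in.

```bash
python3 -c "
from station import r
print(r.close_job())"
```

```text
the job is handed in; nothing more can be done
None
```

The job is handed in at 25.4 s, with the arm at rest and still gripping the crank handle. No verdict was reported.

- **Zero button:** I pressed the button on the larger readout box until it bottomed out at about 20 N, before touching the rotor. The pictures afterwards show it back up.
- **Rotor:** I cranked it a little over one full turn forward and about two thirds of a turn back. Fitting the forces both ways gave 6.9 N of drag and 5.5 N from the heavy side. They put the heavy side straight down at a handle angle of about 205.4° (206° from the forward turn alone).
- **Last checks:** The handle stood still at 205.1°, held at a 12 mm opening with about 6 N of force on the tool. All bystanders look unmoved in the before and after pictures.
- **Uncertainty:** The fit's largest residuals were about 1.2 N, so I trust the final angle to roughly ±2–3°. No check failed.

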